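Find the concealed lid release of a rice cooker by touch and open it

ROBOT

A 6-joint arm with a two-finger parallel gripper is mounted at the origin on a cart in front of the work surface, level with it; the furniture and walls round the work are solid. World frame = base frame: x ahead of the robot, y to its left, z up, the work surface at z = 0. Lengths are in mm, angles in degrees, forces in N, time in s.
With the tool pointing down it reaches from about 250 to 775 mm from the base axis. Payload 8.9 kg.
Tool frame: the origin (TCP) lies midway between the tips of the shut fingers; the grasp point (between the pads) lies 19 mm behind it; z points along the fingers, y is the line along which they close (so a half turn about z gives the same grasp; the last joint's range is limited). The gripper opens to 85 mm and grips with 20 to 120 N. Pads are 22 mm wide; open, the fingers measure 114 mm over their backs; the gripper's body (76 mm by 85 mm) begins 54 mm behind the grasp point. The pads swing forward as they close: fully open they stand 13 mm farther back than shut.
Start: joints at [-79.658, 16.656, -8.789, 64.555, 0, 82.019], TCP at [165.049, -498.38, 231.305] pointing down, gripper open.
Joint ranges: [-144.48, 144.48], [-52.06, 99.96], [-74.48, 78.29], [-112.23, 115.85], [-86.99, 84.42], [-180, 180]. Speed limits (degrees/s): [127.2, 127.2, 159.86, 180, 180, 180].

INTERFACE

Orientations are given as [roll, pitch, yaw] about the fixed x, y, z axes, in that order (R = Rz(yaw) Ry(pitch) Rx(roll)).
In Python, from station import r gives the robot as it stands.
- The arm moves only by the tool servo_tool, never from a script. Its argument "deltas" is a list of rows, each an object with "travel": the shift along the tool's x, y, z each as a share of 80 cm, from -1 to 1, a list of three; "turn": the turn, a rotation vector about the tool's x, y, z each as a share of 0.5 rad, from -1 to 1, a list of three; "grip": the opening, from 0 (shut) to 1 (fully open). A call has 1 to 20 rows; each row shifts and turns the commanded pose from where the row before left it, along the tool's axes as they then stand; what a row does not reach is not made up. A row lasts 1/8 s, in which the tool goes at most 62.5 mm and 10.7 degrees, less where a joint would pass 70% of its speed; a pose out of reach is approached as far as the arm can. A call with a number of a shift or a turn outside -1 to 1 is refused whole. A call with a gripper value outside its range is refused whole. The fingers move at their own pace and stop on an object; the grip force is fixed at half the most. Time passes only in rows, so rows that do not move let the fingers close. It gives the time, the measured TCP pose, the force, the opening and the grip force at its end, in the units of the state.
- r.sense(): the state, without advancing time (a new reading comes with each control period).
- r.capture(name): name is "scene" or "top"; returns a dict with "image" (480x640x3 uint8, red, green, blue), "depth" (480x640 float32, mm along the optical axis (not along the pixel's ray), 0 where there is no reading), "mtx" (3x3 intrinsics, pixels), "k1" (the pictures are not rectified: a ray, as slopes to the right and down, at radius r is drawn at 1 + k1 r^2 times it, then the intrinsics apply), "T" (4x4, takes a point from camera to world coordinates). Camera axes: x right, y down, z forward; pixel columns grow to the right and rows downward; lengths in mm; the calibration is good to about 2 mm. A picture is of the moment at which its call begins.
- r.hand_in(): hands the job in; it is judged then, once.
The state is a dict: "time": time; "q": joint angles; "joint_vel": joint speeds; "effort": joint torques, N m; "tool_pos": TCP position; "orientation": TCP orientation; "ft_force": force on the tool from outside, world axes, zero at the start; "moment": the same for the moment, N m; "width": opening from 0.0 (shut) to 1.0 (fully open); "grasp_force": force on a finger pad.
Only numpy, scipy, OpenCV 4.12 (cv2) and the standard library are available. Lean on these libraries where they do the work, as an engineer would, in place of code of your own. Each camera call takes 0.05 s, during which the arm holds its last target. There are 200 camera calls.

TASK

Open the empty rice cooker so that it can be filled. Its lid has no handle; the release is a flush button, the same black as the panel strip on the front deck and sunk slightly into it, somewhere along that strip. Feel lightly along the strip with closed fingertips until you find it, press it right in so that the lid springs fully open by itself, then take the hand away; do not pry or push the lid, do not lean hard on the cooker, and leave the mug, salt shaker and spoon where they are.

Things in the scene. Friction and masses are not known exactly. Their poses are not given: they have to be found in the camera images.
- rice_cooker: white rice cooker with rounded corners, black front deck and domed white lid; 320 (x) x 320 (y) mm, 205 mm high when shut; fixed to the worktop. Origin: centre of its underside. Its own -x is the front (towards the robot at yaw 0), y runs along the panel strip, z up. The level black deck is the front 94 mm of its top, 170 mm above the worktop
- panel_mid (a point): middle of the panel strip, on its surface, 112 mm in front of the cooker's origin, 168 mm above the worktop; axes as the cooker's. The strip is flat, hard, black, 130 mm long (y, +-65 mm from here), 46 mm wide (x, +-23 mm), 2 mm lower than the deck round it. The release button lies on its centre line (x = 0), its centre anywhere up to 42 mm from here along y
- release_button (a joint): press depth of the button, m: 0 = out, 0.006 = right in (straight down). Black, flat, 44 (y) x 34 (x) mm, in an opening 46 x 36 mm, its top 2.5 mm below the strip when out. Spring: 2 N to start it, 5 N at the bottom; the lid is set free at 0.004 to 0.005; it springs back out when let go. The strip beside it does not give
- lid_hinge (a joint): lid angle, rad: 0 = shut and latched, grows as the lid swings up and back about the hinge at the cooker's rear; 1.35 = fully open. Once unlatched, a damped spring raises it fully by itself in about 2 s, away from the deck; it cannot be opened without the button
- lid: the lid, white, 210 (x) x 316 (y) x 52 mm; origin on the hinge line, 150 mm behind the cooker's origin (its +x) and 158 mm above the worktop
- lid_front (a point): middle of the lid's front face, 26 mm above its lower edge; when shut it is 48 mm behind the strip's centre line, and the dome rises 35 mm above the deck; moves up and back as the lid opens
- mug: loose mug, dark above and white below, 82 x 111 x 97 mm, left of the cooker; origin near the centre of its underside
- salt_shaker: loose glass salt shaker, 44 mm across, 90 mm high, in front of the cooker's right corner; origin centre of its underside
- serving_spoon: loose steel spoon, 197 x 41 x 18 mm, lying on the worktop to the left of the cooker's front; origin near its middle, at its underside

How it is judged:
By the outcome, as a careful person would: the job done as asked, in the order asked, and still so for the second after the job is handed in, with the robot touching nothing.
It also fails if it takes over 45 s, if anything falls off the work surface, if the arm or the gripper's body presses on something with over 40 N, if the wrist force passes 120 N, or if a joint passes its speed limit or range.

## Working session

There is one attempt and no reset: what is moved stays moved. The work goes in short steps, Python scripts to look and compute and a tool call to move; the robot and the scene stay as the last step left them, time stands still between calls to the robot, and variables do not carry over. Pictures are saved under pics/ and viewed, at most 10 in all, crops included, and the job is handed in when it is done.

Besides the shell and the picture viewer there is one more tool, called after "Emit:" as name(argument=value, ...) on one line, values as JSON. servo_tool: Moves the arm, as the interface text tells. Shift numbers are shares of 80 cm and turn numbers shares of 0.5 rad, none past 1 either way. Its arguments: {"type":"object","properties":{"deltas":{"type":"array","items":{"type":"object","properties":{"travel":{"type":"array","items":{"type":"number"}},"turn":{"type":"array","items":{"type":"number"}},"grip":{"type":"number"}}}}},"required":["deltas"]}

```bash
mkdir -p pics; ls; python3 - <<'E'
from station import r
import cv2,numpy as np
for n in("scene","top"):
    c=r.capture(n); cv2.imwrite(f"pics/{n}0.png",c["image"][:,:,::-1]); np.savez(f"{n}0.npz",**c)
    print(n,c["mtx"].tolist(),c["k1"],np.round(c["T"],3).tolist())
s=r.sense();print(s)
E
```

```text
pics
scene [[480.160583126603, 0.0, 310.7447722212392], [0.0, 480.160583126603, 243.56276196850598], [0.0, 0.0, 1.0]] 0.045237424381374534 [[-0.81, -0.372, 0.453, 65.516], [-0.586, 0.525, -0.618, 747.683], [-0.008, -0.766, -0.643, 849.264], [0.0, 0.0, 0.0, 1.0]]
top [[489.77884294105303, 0.0, 319.97862431686565], [0.0, 489.77884294105303, 237.95033912752203], [0.0, 0.0, 1.0]] -0.07161730337744229 [[0.017, -0.991, 0.134, 408.834], [-1.0, -0.016, 0.01, 27.296], [-0.008, -0.134, -0.991, 1261.945], [0.0, 0.0, 0.0, 1.0]]
{'time': 0.1, 'q': array([-7.96597148e+01,  1.66853502e+01, -8.82528415e+00,  6.45546615e+01,
        7.34584146e-04,  8.20170971e+01]), 'joint_vel': array([ 0.02243228, -0.0944178 ,  0.22674042,  0.11285616,  0.03670797,
        0.05416757]), 'effort': array([ 1.58065352e-03, -5.37978172e+01,  3.31918180e+01,  9.35059361e-03,
       -1.59978799e-04,  5.55695735e-06]), 'tool_pos': array([ 164.97302453, -498.00874404,  230.80242182]), 'orientation': array([-1.79935439e+02, -9.79558817e-03,  1.83231821e+01]), 'ft_force': array([-0.75901739,  0.08378877, -0.06078105]), 'moment': array([-0.0552364 , -0.01758587,  0.00557487]), 'grasp_force': 0.0, 'width': 1.0037769414324962}
```

View pics/scene0.png

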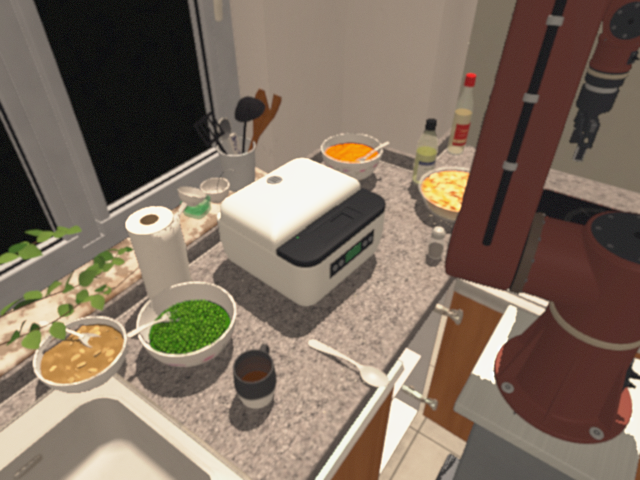

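View pics/top0.png

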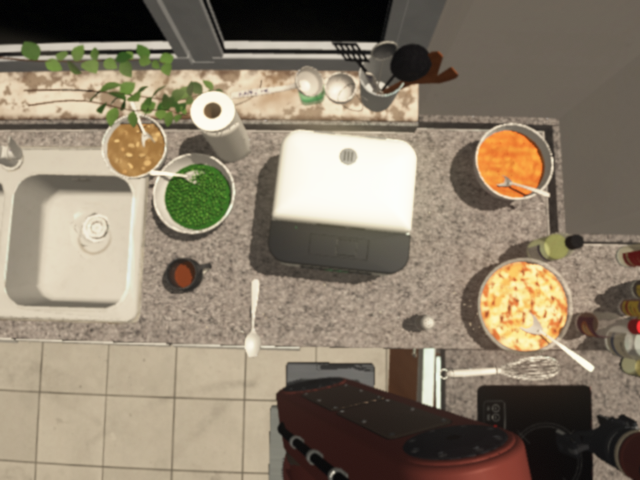

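The top view shows the cooker at about (270–415, 130–272), with its deck at rows 222–270. The shaker is at (428,323), the mug at (185,273) and the spoon at (253,320). Next I'll measure the deck and enlarge it with more contrast.

```bash
cat > h.py <<'E'
import numpy as np,cv2
def load(n):
    return dict(np.load(n))
def ray(c,uv):
    K=c["mtx"];p=(np.atleast_2d(uv)-[K[0,2],K[1,2]])/K[0,0]
    q=p.copy()
    for _ in range(20): q=p/(1+float(c["k1"])*(q**2).sum(1,keepdims=True))
    return np.c_[q,np.ones(len(q))]@c["T"][:3,:3].T
def onz(c,uv,z):
    d=ray(c,uv);o=c["T"][:3,3];return o+d*((z-o[2])/d[:,2])[:,None]
E
python3 - <<'E'
from h import *
c=load("top0.npz");im=c["image"];g=cv2.cvtColor(im,cv2.COLOR_RGB2GRAY)
m=np.zeros_like(g);m[215:275,262:420]=(g[215:275,262:420]<75)
m=cv2.morphologyEx(m,cv2.MORPH_OPEN,np.ones((3,3)))
n,l,s,_=cv2.connectedComponentsWithStats(m);k=1+np.argmax(s[1:,4]);ct=max(cv2.findContours((l==k).astype('uint8'),0,1)[0],key=len)
P=onz(c,ct[:,0].astype(float),170)[:,:2].astype('f4');rc=cv2.minAreaRect(P);print(s[k],rc,cv2.boxPoints(rc))
D=c["depth"]; 
for uv in[(340,225),(300,245),(340,245),(400,245),(340,160)]:
    print(uv,(c["T"]@np.r_[(ray(c,uv)@c["T"][:3,:3])[0]*D[uv[1],uv[0]],1])[:3])
crop=im[210:280,260:425].astype(float);crop=np.clip((crop-15)*4,0,255).astype('uint8')
a=cv2.resize(crop[:,:,::-1],None,fx=4.5,fy=4.5,interpolation=cv2.INTER_CUBIC)
c2=load("scene0.npz");q=np.clip((c2["image"][180:310,215:395].astype(float)-10)*4,0,255).astype('uint8')
b=cv2.resize(q[:,:,::-1],(a.shape[1],280))
cv2.imwrite("pics/crop0.png",np.vstack([a,b]))
E
```

```text
[ 262  215  129   60 3835] ((542.077392578125, 25.93415069580078), (133.72549438476562, 287.6795959472656), 0.9343995451927185) [[ 472.87784  168.66444]
 [ 477.56924 -118.97688]
 [ 611.277   -116.79614]
 [ 606.5856   170.84518]]
(340, 225) [585.91287311  -6.03749165 172.61933538]
(300, 245) [539.74676047  83.31587596 167.47088048]
(340, 245) [541.56664095  -6.81240419 164.24622205]
(400, 245) [ 542.73600166 -141.15203706  172.01673057]
(340, 160) [727.09019739  -3.42224611 206.1224369 ]
```

View pics/crop0.png

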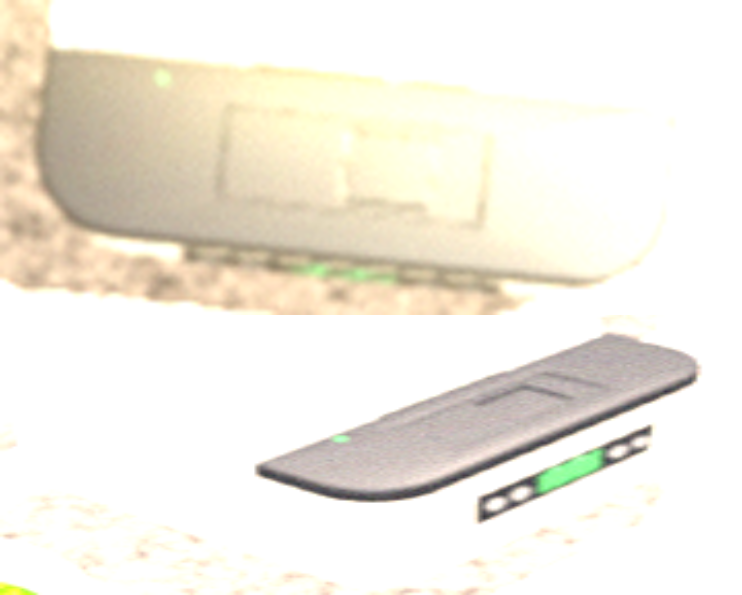

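The enlarged crop shows the strip's corners at about (225,105), (490,132), (485,225) and (222,195). A faint button outline shows at x≈345–430, right of the strip's middle, and the scene view agrees. I'll convert these to world positions.

```bash
python3 - <<'E'
from h import *
c=load("top0.npz")
f=lambda p:onz(c,np.array(p,float)/4.5-.4+[260,210],168).round(1)
S=f([(225,105),(490,132),(485,225),(222,195)]);print(S,S.mean(0));print(f([(345,130),(430,135),(428,208),(347,200)]))
a=S[0]-S[1];b=S[3]-S[2];print(np.degrees(np.arctan2(-a[0],a[1])),np.degrees(np.arctan2(-b[0],b[1])))
# cooker left edge/deck full sides: yaw from lid front line & lid top extents
g=c["image"].astype(int);d=g.sum(2)
rows=[]
for u in range(285,400,5):
    col=d[200:260,u];rows.append((u,200+np.argmin(np.diff(col))))
P=onz(c,np.array(rows,float),188);print(rows[::4]);k=np.polyfit(P[:,1],P[:,0],1);print("yaw lid front",np.degrees(np.arctan(-k[0])))
c2=load("scene0.npz")
# button in scene crop: scale x 742/180, y 280/130, y offset 315
f2=lambda p:onz(c2,np.array([(x/(742/180)+215,(y-315)/(280/130)+180) for x,y in p]),168).round(1)
print(f2([(478,402),(528,384),(572,395)]))
E
```

```text
[[567.5  62.2 168. ]
 [555.9 -70.7 168. ]
 [509.1 -68.4 168. ]
 [522.1  62.8 168. ]] [538.65   -3.525 168.   ]
[[ 5.558e+02  1.900e+00  1.680e+02]
 [ 5.539e+02 -4.070e+01  1.680e+02]
 [ 5.172e+02 -4.000e+01  1.680e+02]
 [ 5.206e+02  4.000e-01  1.680e+02]]
-4.988343857270251 -5.658702634391995
[(285, np.int64(219)), (305, np.int64(221)), (325, np.int64(223)), (345, np.int64(225)), (365, np.int64(227)), (385, np.int64(229))]
yaw lid front -4.932873088777633
[[555.8  -2.  168. ]
 [550.6 -46.  168. ]
 [519.  -43.5 168. ]]
```

Emit:
servo_tool(deltas=[{"travel": [0, 0, -0.03], "turn": [0, 0, 0.271], "grip": 0}, {"travel": [0, 0, -0.03], "turn": [0, 0, 0.271], "grip": 0}, {"travel": [0, 0, -0.03], "turn": [0, 0, 0.271], "grip": 0}, {"travel": [0.0255, -0.04375, 0], "turn": [0, 0, 0], "grip": 0}, {"travel": [0.0255, -0.04375, 0], "turn": [0, 0, 0], "grip": 0}, {"travel": [0.0255, -0.04375, 0], "turn": [0, 0, 0], "grip": 0}, {"travel": [0.0255, -0.04375, 0], "turn": [0, 0, 0], "grip": 0}, {"travel": [0.0255, -0.04375, 0], "turn": [0, 0, 0], "grip": 0}, {"travel": [0.0255, -0.04375, 0], "turn": [0, 0, 0], "grip": 0}, {"travel": [0.0255, -0.04375, 0], "turn": [0, 0, 0], "grip": 0}, {"travel": [0.0255, -0.04375, 0], "turn": [0, 0, 0], "grip": 0}, {"travel": [0.0255, -0.04375, 0], "turn": [0, 0, 0], "grip": 0}, {"travel": [0.0255, -0.04375, 0], "turn": [0, 0, 0], "grip": 0}, {"travel": [0.0255, -0.04375, 0], "turn": [0, 0, 0], "grip": 0}, {"travel": [0.0255, -0.04375, 0], "turn": [0, 0, 0], "grip": 0}, {"travel": [0.0255, -0.04375, 0], "turn": [0, 0, 0], "grip": 0}, {"travel": [0.0255, -0.04375, 0], "turn": [0, 0, 0], "grip": 0}])

```text
time: 2.22
tool_pos: [492.5, -33.7, 303.1]
orientation: [180.0, 0.0, -5.0]
ft_force: [-0.1, -0.7, -0.1]
width: 0.001
grasp_force: 0.0
```

Emit:
servo_tool(deltas=[{"travel": [0.0252, -0.043, 0], "turn": [0, 0, 0], "grip": 0}, {"travel": [0.0252, -0.043, 0], "turn": [0, 0, 0], "grip": 0}, {"travel": [0, 0, 0.035], "turn": [0, 0, 0], "grip": 0}, {"travel": [0, 0, 0.035], "turn": [0, 0, 0], "grip": 0}, {"travel": [0, 0, 0.035], "turn": [0, 0, 0], "grip": 0}, {"travel": [0, 0, 0.035], "turn": [0, 0, 0], "grip": 0}, {"travel": [0, 0, 0.015], "turn": [0, 0, 0], "grip": 0}, {"travel": [0, 0, 0], "turn": [0, 0, 0], "grip": 0}])

```text
time: 3.22
tool_pos: [537.6, 28.3, 178.9]
orientation: [-179.9, 0.1, -4.8]
ft_force: [1.1, -0.9, 0.9]
width: -0.001
grasp_force: 0.0
```

Emit:
servo_tool(deltas=[{"travel": [0, 0, 0.005], "turn": [0, 0, 0], "grip": 0}, {"travel": [0, 0, 0.0037], "turn": [0, 0, 0], "grip": 0}, {"travel": [0, 0, 0.00125], "turn": [0, 0, 0], "grip": 0}, {"travel": [0, 0, 0.00125], "turn": [0, 0, 0], "grip": 0}])

```text
time: 3.72
tool_pos: [538.1, 28.3, 170.5]
orientation: [-179.9, -0.0, -4.8]
ft_force: [-0.8, -0.4, -0.2]
width: -0.001
grasp_force: 0.0
```

Emit:
servo_tool(deltas=[{"travel": [0, 0, 0.00125], "turn": [0, 0, 0], "grip": 0}, {"travel": [0, 0, 0], "turn": [0, 0, 0], "grip": 0}])

```text
time: 3.98
tool_pos: [538.0, 28.3, 169.3]
orientation: [-179.9, 0.0, -4.8]
ft_force: [0.0, -0.1, -0.2]
width: -0.002
grasp_force: 0.0
```

Emit:
servo_tool(deltas=[{"travel": [0, 0, 0.00125], "turn": [0, 0, 0], "grip": 0}, {"travel": [0, 0, 0], "turn": [0, 0, 0], "grip": 0}])

```text
time: 4.22
tool_pos: [538.0, 28.3, 168.3]
orientation: [-179.9, 0.0, -4.8]
ft_force: [-0.5, -0.5, -0.1]
width: -0.001
grasp_force: 0.0
```

Emit:
servo_tool(deltas=[{"travel": [0, 0, 0.0009], "turn": [0, 0, 0], "grip": 0}, {"travel": [0, 0, 0], "turn": [0, 0, 0], "grip": 0}])

```text
time: 4.47
tool_pos: [538.0, 28.3, 168.1]
orientation: [-179.9, -0.0, -4.8]
ft_force: [-2.0, 0.3, 5.3]
width: -0.002
grasp_force: 2.5
```

The strip is felt at z≈168.1. I'll ease off slightly and slide lightly towards −y.

Emit:
servo_tool(deltas=[{"travel": [0, 0.008, -0.0002], "turn": [0, 0, 0], "grip": 0}, {"travel": [0, 0.009, 0], "turn": [0, 0, 0], "grip": 0}, {"travel": [0, 0, 0], "turn": [0, 0, 0], "grip": 0}])

```text
time: 4.85
tool_pos: [537.1, 14.0, 168.1]
orientation: [-179.9, -0.0, -4.8]
ft_force: [-0.3, -0.0, 5.6]
width: -0.0
grasp_force: 2.7
```

Emit:
servo_tool(deltas=[{"travel": [0, 0.009, 0], "turn": [0, 0, 0], "grip": 0}, {"travel": [0, 0.009, 0], "turn": [0, 0, 0], "grip": 0}, {"travel": [0, 0, 0], "turn": [0, 0, 0], "grip": 0}])

```text
time: 5.22
tool_pos: [535.9, -0.2, 168.0]
orientation: [-179.9, -0.0, -4.8]
ft_force: [0.1, 0.5, 4.3]
width: -0.001
grasp_force: 2.6
```

Emit:
servo_tool(deltas=[{"travel": [0, 0.009, 0], "turn": [0, 0, 0], "grip": 0}, {"travel": [0, 0.009, 0], "turn": [0, 0, 0], "grip": 0}, {"travel": [0, 0.009, 0], "turn": [0, 0, 0], "grip": 0}, {"travel": [0, 0, 0], "turn": [0, 0, 0], "grip": 0}])

```text
time: 5.72
tool_pos: [533.7, -21.8, 167.5]
orientation: [-179.9, 0.0, -4.8]
ft_force: [-0.7, -0.1, -0.1]
width: 0.001
grasp_force: 0.0
```

The force vanished at y≈−22, so the tip is over the recess. Next I'll lower it and check that the surface gives.

Emit:
servo_tool(deltas=[{"travel": [0, 0, 0.00125], "turn": [0, 0, 0], "grip": 0}, {"travel": [0, 0, 0.00125], "turn": [0, 0, 0], "grip": 0}, {"travel": [0, 0, 0.001], "turn": [0, 0, 0], "grip": 0}, {"travel": [0, 0, 0], "turn": [0, 0, 0], "grip": 0}])

```text
time: 6.22
tool_pos: [533.8, -20.9, 165.0]
orientation: [-179.9, -0.0, -4.8]
ft_force: [-1.4, -0.1, 2.5]
width: -0.001
grasp_force: 1.5
```

Emit:
servo_tool(deltas=[{"travel": [0, 0, 0.002], "turn": [0, 0, 0], "grip": 0}, {"travel": [0, 0, 0.002], "turn": [0, 0, 0], "grip": 0}, {"travel": [0, 0, 0.0015], "turn": [0, 0, 0], "grip": 0}, {"travel": [0, 0, 0.001], "turn": [0, 0, 0], "grip": 0}, {"travel": [0, 0, 0], "turn": [0, 0, 0], "grip": 0}])

```text
time: 6.85
tool_pos: [533.8, -21.0, 159.7]
orientation: [-179.9, 0.0, -4.8]
ft_force: [-1.3, 1.7, 4.5]
width: 0.001
grasp_force: 2.4
```

Emit:
servo_tool(deltas=[{"travel": [0, 0, 0.0006], "turn": [0, 0, 0], "grip": 0}, {"travel": [0, 0, 0], "turn": [0, 0, 0], "grip": 0}, {"travel": [0, 0, 0], "turn": [0, 0, 0], "grip": 0}])

```text
time: 7.22
tool_pos: [533.9, -21.0, 159.5]
orientation: [-179.9, -0.0, -4.8]
ft_force: [-2.8, 2.3, 8.4]
width: -0.001
grasp_force: 3.9
```

```bash
python3 - <<'E'
from station import r
import cv2
a=r.capture("scene");cv2.imwrite("pics/s1.png",a["image"][:,:,::-1]);print(r.sense()["ft_force"])
E
```

```text
[-2.12201161  3.10633318  8.1103158 ]
```

View pics/s1.png

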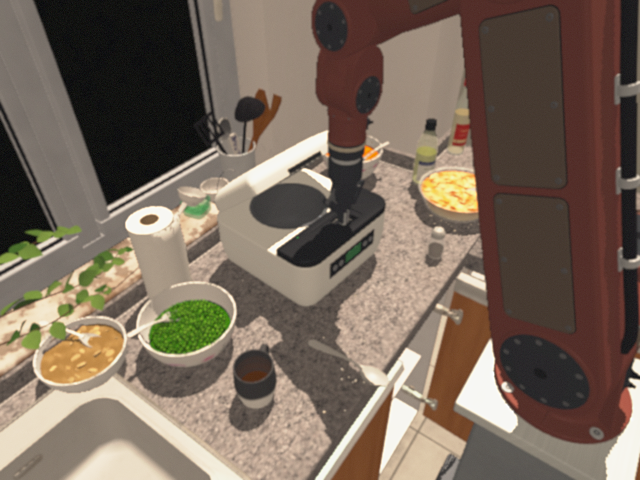

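The picture shows the lid at (270,170) partly up and swinging open clear of the gripper. I'll withdraw straight up, then back towards the robot.

Emit:
servo_tool(deltas=[{"travel": [0, 0, -0.01], "turn": [0, 0, 0], "grip": 0}, {"travel": [0, 0, -0.02], "turn": [0, 0, 0], "grip": 0}, {"travel": [-0.02, 0, -0.03], "turn": [0, 0, 0], "grip": 0}, {"travel": [-0.04, 0, -0.03], "turn": [0, 0, 0], "grip": 0}, {"travel": [-0.04, 0, -0.02], "turn": [0, 0, 0], "grip": 0}, {"travel": [-0.04, 0, 0], "turn": [0, 0, 0], "grip": 0}, {"travel": [-0.04, 0, 0], "turn": [0, 0, 0], "grip": 0}, {"travel": [-0.02, 0, 0], "turn": [0, 0, 0], "grip": 0}, {"travel": [0, 0, 0], "turn": [0, 0, 0], "grip": 0}, {"travel": [0, 0, 0], "turn": [0, 0, 0], "grip": 0}, {"travel": [0, 0, 0], "turn": [0, 0, 0], "grip": 0}, {"travel": [0, 0, 0], "turn": [0, 0, 0], "grip": 0}, {"travel": [0, 0, 0], "turn": [0, 0, 0], "grip": 0}, {"travel": [0, 0, 0], "turn": [0, 0, 0], "grip": 0}, {"travel": [0, 0, 0], "turn": [0, 0, 0], "grip": 0}, {"travel": [0, 0, 0], "turn": [0, 0, 0], "grip": 0}, {"travel": [0, 0, 0], "turn": [0, 0, 0], "grip": 0}, {"travel": [0, 0, 0], "turn": [0, 0, 0], "grip": 0}])

```text
time: 9.52
tool_pos: [374.4, -7.9, 247.2]
orientation: [-179.9, -0.0, -4.8]
ft_force: [-0.6, 0.4, -0.5]
width: -0.0
grasp_force: 0.0
```

```bash
python3 - <<'E'
from station import r
import cv2
a=r.capture("scene");cv2.imwrite("pics/s2.png",a["image"][:,:,::-1]);print(r.sense()["ft_force"])
E
```

```text
[ 0.64805832 -0.48839598 -0.566759  ]
```

View pics/s2.png

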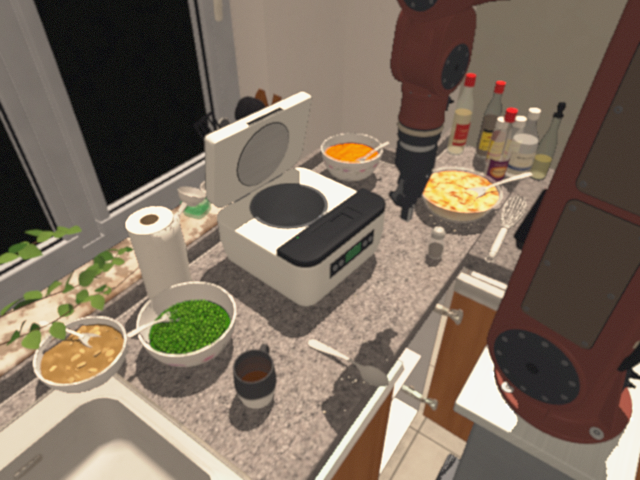

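The lid stands up at about (258,150), the hand is clear, and the mug, shaker and spoon haven't moved. I'll let the lid settle for a second before handing in.

Emit:
servo_tool(deltas=[{"travel": [0, 0, 0], "grip": 0}, {"travel": [0, 0, 0], "grip": 0}, {"travel": [0, 0, 0], "grip": 0}, {"travel": [0, 0, 0], "grip": 0}, {"travel": [0, 0, 0], "grip": 0}, {"travel": [0, 0, 0], "grip": 0}, {"travel": [0, 0, 0], "grip": 0}, {"travel": [0, 0, 0], "grip": 0}])

```text
invalid input at $.deltas[0]: expected keys travel, turn, grip
```

```bash
python3 - <<'E'
from station import r
import cv2,numpy as np
a=r.capture("scene")["image"].astype(int);b=cv2.imread("pics/s2.png")[:,:,::-1].astype(int)
print("lid region change",np.abs(a-b)[90:210,200:320].mean(),(np.abs(a-b)[90:210,200:320].max(2)>50).sum())
print(r.hand_in())
E
```

```text
lid region change 1.1170833333333334 0
the job is handed in; nothing more can be done
None
```

I found the release button by touch and pressed it right in. The lid sprang open, the hand is clear and the job is handed in; the final one-second wait was refused (malformed call), so only the last picture, about 2.5 s after the press, shows the lid standing fully open.

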